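Put the test tooling away after a compression series

ROBOT

A 7-joint arm with a two-finger parallel gripper is mounted at the origin on the work surface. World frame = base frame: x ahead of the robot, y to its left, z up, the work surface at z = 0. Lengths are in m, angles in degrees, forces in N, time in s.
With the tool pointing down it reaches from about 0.425 to 0.875 m from the base axis. Payload 4.7 kg.
Tool frame: the origin (TCP) lies midway between the tips of the shut fingers; the grasp point (between the pads) lies 19 mm behind it (env.grip_point_offset is the distance from the TCP to the grasp point, in m); z points along the fingers, y is the line along which they close (so a half turn about z gives the same grasp; the last joint's range is limited). The gripper opens to 87 mm and grips with 3 to 60 N. Pads are 19 mm wide; open, the fingers measure 117 mm over their backs; the gripper's body (75 mm by 190 mm) begins 51 mm behind the grasp point.
Start: joints at [-70.812, 18.392, -4.016, 83.108, 1.295, 78.541, -3.26], TCP at [0.205, 0.617, 0.223] pointing down, gripper open.
Joint ranges: [-163.93, 163.93], [-17.29, 119.83], [-79.2, 71.16], [3.27, 140.29], [-89.18, 269.18], [5.43, 117.66], [-154.24, 154.24]. Speed limits (degrees/s): [147.25, 147.25, 180, 180, 180, 180, 180].

INTERFACE

Orientations are given as [roll, pitch, yaw] about the fixed x, y, z axes, in that order (R = Rz(yaw) Ry(pitch) Rx(roll)).
In Python, from cell import env gives the robot as it stands.
- The arm moves only by the shell command python3 -m jog 'ROWS' [FORCE]. ROWS is JSON, a list of rows, each a list of 7 numbers: the shift along the tool's x, y, z in m, then the turn, a rotation vector about the tool's x, y, z in rad, then the finger opening in m, from 0 to 0.087. A call has 1 to 12 rows; each row shifts and turns the commanded pose from where the row before left it, along the tool's axes as they then stand; what a row does not reach is not made up. A row lasts 1/12 s, in which the tool goes at most 41.7 mm and 7.16 degrees, less where a joint would pass 70% of its speed; a pose out of reach is approached as far as the arm can. A call is refused whole if a number of a shift passes 0.0417 or a number of a turn 0.125, either way. A call with a gripper value outside its range is refused whole. The fingers move at their own pace and stop on an object; FORCE is the grip in N (left out, the last holds). Time passes only in rows, so rows that do not move let the fingers close. It gives the time, the measured TCP pose, the force, the opening and the grip force at its end, in the units of the state.
- env.get_obs(): the state, without advancing time (a new reading comes with each control period).
- env.read_camera(name): name is "scene" or "top" or "wrist"; returns the picture (384x512x3 uint8, blue, green, red); there is no depth.
- env.get_calibration(name): a dict with "fov_y" (degrees; the focal length in pixels is half the picture's height over the tangent of half this angle, whatever the lens; pixels are square), "cx", "cy" (the principal point, pixels), "pose" (4x4, takes a point from camera to world coordinates). Camera axes: x right, y up, looking along -z (the intrinsics and any distortion apply to the point x, -y, -z); pixel columns grow to the right and rows downward; lengths in m; the calibration is good to about 2 mm. A picture is of the moment at which its call begins: read the wrist's pose just before it. get_calibration takes no time and is no camera call; for the wrist camera it gives the pose at the moment of the call.
- env.sign_off(): hands the job in; it is judged then, once.
The state is a dict: "time_s": time; "qpos": joint angles; "joint_velocities": joint speeds; "effort": joint torques, N m; "tool_pos": TCP position; "tool_rot": TCP orientation; "force": force on the tool from outside, world axes, zero at the start; "wrist_torque": the same for the moment, N m; "grip_width": finger opening in m; "grasp_force": force on a finger pad.
Only numpy, scipy, OpenCV 4.12 (cv2) and the standard library are available. Lean on these libraries where they do the work, as an engineer would, in place of code of your own. Each camera call takes 0.05 s, during which the arm holds its last target. There are 200 camera calls.

TASK

The test series is over, so clear the bench. Put the large platen, the small platen and the wedge jaw away, each lying flat on the floor of the foam block whose cut-out has its shape and size, and stand the brass specimen upright in a free spot of the blue tray beside the concrete core and the aluminium cylinder that are already there, with a visible gap to each and without touching or shifting them. Set everything down gently, nothing dropped.

Things in the scene. Friction and masses are not known exactly. Their poses are not given: they have to be found in the camera images.
- platen_large: hardened steel compression platen, a flat disc 64 in diameter and 14 thick lying on its working face, with a spigot 20 in diameter standing up from its middle, 30 long (top at 44). Origin: centre of the underside; z up along the spigot. About 0.42 kg. Take it by the spigot. It stands loose on the bench.
- platen_small: hardened steel compression platen, a flat disc 38 in diameter and 14 thick lying on its working face, with a spigot 20 in diameter standing up from its middle, 30 long (top at 44). Origin: centre of the underside; z up along the spigot. About 0.19 kg. Take it by the spigot. It stands loose on the bench.
- wedge_jaw: dark steel wedge-grip jaw, loose, a block 64 long (its x) and 36 wide (its y), sides parallel and upright; serrated top sloping from 28 high (-x end) to 34 (+x end). Origin: centre of the underside; z up. About 0.52 kg. Grip it across the 36 width, fingertips at least 12 above its underside so that they stay above the foam. It may lie in its cut-out either way round.
- specimen: tested brass compression specimen, a slightly barrelled upright cylinder 28 in diameter and 42 high, loose on the bench. Origin: centre of the underside; z up. About 0.2 kg.
- nest_large: charcoal foam storage block with yellow inside, 116 x 116 x 20, fixed to the bench; round cut-out 80 in diameter in its top, for the large platen, 8 deep, upright walls. Origin: centre of the block's underside, under the cut-out's middle; cut-out's floor 12 above it, top 20 above it. z up, x and y along the edges, within 15 degrees of the world's.
- nest_small: charcoal foam storage block with yellow inside, 116 x 116 x 20, fixed to the bench; round cut-out 54 in diameter in its top, for the small platen, 8 deep, upright walls. Origin: centre of the block's underside, under the cut-out's middle; cut-out's floor 12 above it, top 20 above it. z up, x and y along the edges, within 15 degrees of the world's.
- nest_jaw: charcoal foam storage block with yellow inside, 116 x 116 x 20, fixed to the bench; oblong cut-out 80 (along its x) x 52 (along its y) in its top, for the wedge jaw, 8 deep, upright walls. Origin: centre of the block's underside, under the cut-out's middle; cut-out's floor 12 above it, top 20 above it. z up, x and y along the edges, within 15 degrees of the world's.
- tray: low blue enamelled steel tray for tested specimens, fixed to the bench, 136 (its x) x 186 (its y) outside, inside 130 x 180, rim 13 high, floor 3 thick. Origin: centre of its underside, so the inner floor is 3 above it; z up, turned at most about 12 degrees from the world's axes.
- core: tested concrete core standing in the tray, grey cracked upright cylinder 50 in diameter and 55 high, loose. Origin: centre of the underside. Leave it alone.
- slug: tested aluminium cylinder standing in the tray, squat, bright, 36 in diameter and 32 high, loose. Origin: centre of the underside. Leave it alone.

How it is judged (in metres and radians):
At the end, for the whole second after the job is handed in: Platens and jaw each flat on their own cut-out's floor (13 mm off centre, 3.5 mm high, jaw 0.35 rad off at most); brass specimen upright on the tray floor, 3 mm or more clear of core and aluminium cylinder, both still upright within 6 mm of their starts; all released, at rest (horizontal distance between platen_large and nest_large below 0.013 m and z of platen_large in the frame of nest_large between 0.008 and 0.0155 m and angle between each of platen_large, platen_small, wedge_jaw, specimen, core, slug's own z axis and vertical below 0.08 rad and horizontal distance between platen_small and nest_small below 0.013 m and z of platen_small in the frame of nest_small between 0.008 and 0.0155 m and horizontal distance between wedge_jaw and nest_jaw below 0.013 m and z of wedge_jaw in the frame of nest_jaw between 0.008 and 0.0155 m and angle between the x axis of wedge_jaw and the x axis of nest_jaw, either way round below 0.35 rad and x of specimen in the frame of tray between -0.052 and 0.052 m and y of specimen in the frame of tray between -0.077 and 0.077 m and z of specimen in the frame of tray between 0 and 0.006 m and horizontal distance between specimen and core above 0.042 m and horizontal distance between specimen and slug above 0.035 m and distance of each of core, slug from where it was at the start of the episode below 0.006 m and linear speed of each of platen_large, platen_small, wedge_jaw, specimen below 0.02 m/s and contact force between the fingers and platen_large below 0.05 N and contact force between the fingers and platen_small below 0.05 N and contact force between the fingers and wedge_jaw below 0.05 N and contact force between the fingers and specimen below 0.05 N); the robot touches nothing.
It fails at once if the concrete core in the tray is touched by the brass specimen or the robot, or shifted by more than 6 mm (contact force between any of specimen, the arm, the fingers and core above 0.3 N or distance of core from where it was at the start of the episode above 0.006 m).
It fails at once if the aluminium cylinder in the tray is touched by the brass specimen or the robot, or shifted by more than 6 mm (contact force between any of specimen, the arm, the fingers and slug above 0.3 N or distance of slug from where it was at the start of the episode above 0.006 m).
It fails at once if a platen, the jaw or the specimen is dropped or thrown: faster than 0.6 m/s (a fall of about 2 cm) with no finger on it ((linear speed of platen_large above 0.6 m/s and contact force between the fingers and platen_large below 0.05 N) or (linear speed of platen_small above 0.6 m/s and contact force between the fingers and platen_small below 0.05 N) or (linear speed of wedge_jaw above 0.6 m/s and contact force between the fingers and wedge_jaw below 0.05 N) or (linear speed of specimen above 0.6 m/s and contact force between the fingers and specimen below 0.05 N)).
It also fails if it takes over 96 s, if anything falls off the work surface, if the arm or the gripper's body presses on something with over 40 N, if the wrist force passes 120 N, or if a joint passes its speed limit or range.

## Working session

There is one attempt and no reset: what is moved stays moved. The work goes in short steps, Python scripts to look and compute and a shell command to move; the robot and the scene stay as the last step left them, time stands still between calls to the robot, and variables do not carry over. Pictures are saved under pics/ and viewed, at most 14 in all, crops included, and the job is handed in when it is done.

```bash
ls; mkdir -p pics; python3 - <<'E'
from cell import env
import cv2
for n in ("scene","top","wrist"):
    c=env.get_calibration(n); print(n,c)
    cv2.imwrite(f"pics/{n}0.png",env.read_camera(n))
o=env.get_obs();print(o)
E
```

```text
pics
scene {'fov_y': 51.023249154655296, 'cx': 258.0676968854489, 'cy': 192.95941799421817, 'pose': array([[ 0.45035529, -0.57417693,  0.68374042,  1.24366939],
       [ 0.89258251,  0.30825357, -0.32905348, -0.38124485],
       [-0.02183051,  0.75848572,  0.65132392,  0.75848378],
       [ 0.        ,  0.        ,  0.        ,  1.        ]])}
top {'fov_y': 52.712882059273596, 'cx': 252.58120775307137, 'cy': 190.8593818864392, 'pose': array([[ 1.86887551e-02,  9.88191722e-01, -1.52078437e-01,
         3.87745222e-01],
       [-9.99825301e-01,  1.85190851e-02, -2.53213781e-03,
        -4.40928083e-02],
       [ 3.14115903e-04,  1.52099192e-01,  9.88365184e-01,
         9.36311082e-01],
       [ 0.00000000e+00,  0.00000000e+00,  0.00000000e+00,
         1.00000000e+00]])}
wrist {'fov_y': 70.50637744657232, 'cx': 259.6441014341865, 'cy': 188.79638986260034, 'pose': array([[ 0.31528224, -0.90842219, -0.27452912,  0.1286167 ],
       [ 0.94899643,  0.30128401,  0.0929178 ,  0.63998462],
       [-0.00169736, -0.28982249,  0.95707891,  0.38506718],
       [ 0.        ,  0.        ,  0.        ,  1.        ]])}
{'time_s': 0.15, 'qpos': array([-70.81309487,  18.42969055,  -4.01599573,  83.15896285,
         1.29438492,  78.54394329,  -3.25982622]), 'joint_velocities': array([-0.05337676, -0.04101489,  0.01368834, -0.17419451,  0.13632626,
       -0.00413112, -0.01923926]), 'effort': array([ 2.39082356e-04, -4.91792536e+01, -4.04468626e-01, -3.12876892e+01,
       -6.40269136e-02,  4.03894752e-02,  9.13592658e-05]), 'tool_pos': array([0.20484522, 0.61641482, 0.22170744]), 'tool_rot': array([-1.79912593e+02,  4.49233613e-03,  1.61622986e+02]), 'force': array([ 0.85984208, -0.23636696, -0.35281039]), 'wrist_torque': array([-0.00746557,  0.01472627, -0.04860263]), 'grasp_force': 0.0, 'grip_width': 0.08699515097588863}
```

View pics/top0.png

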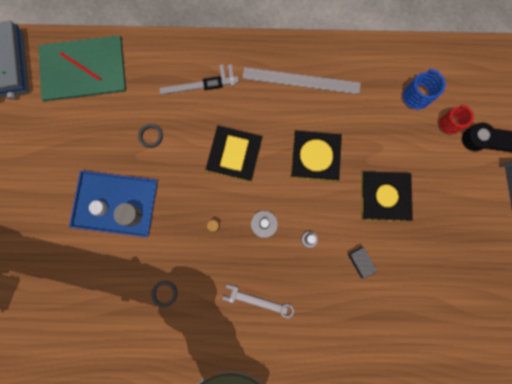

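View pics/scene0.png

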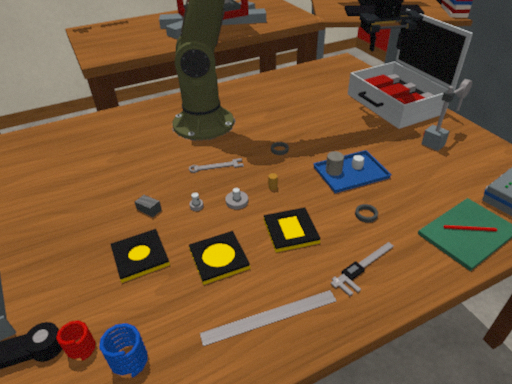

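```bash
cat > h.py <<'E'
import numpy as np, cv2
from cell import env
def ray(name,px,z,cal=None):
    c=cal or env.get_calibration(name); f=192/np.tan(np.radians(c["fov_y"]/2)); P=c["pose"]
    px=np.atleast_2d(px).astype(float); d=np.c_[(px[:,0]-c["cx"])/f,-(px[:,1]-c["cy"])/f,-np.ones(len(px))]@P[:3,:3].T
    o=P[:3,3]; return (o+d*((z-o[2])/d[:,2])[:,None])[:,:2]
def segs(name,im,lo,hi,z,minA=25):
    m=cv2.inRange(cv2.cvtColor(im,cv2.COLOR_BGR2HSV),lo,hi)
    for c in cv2.findContours(m,cv2.RETR_EXTERNAL,cv2.CHAIN_APPROX_NONE)[0]:
        if cv2.contourArea(c)<minA: continue
        p=c[:,0]; (cx,cy)=p.mean(0)
        w=ray(name,p,z).astype(np.float32); r=cv2.minAreaRect(w*1000)
        print(name,"px",p.min(0),p.max(0),"rect mm/deg",np.round(r[0],1),np.round(r[1],1),round(r[2],1))
E
python3 - <<'E'
from h import *
for n in("top","scene"):
    im=cv2.imread(f"pics/{n}0.png")
    print("yellow");segs(n,im,(24,150,120),(34,255,255),.020)
    print("blue");segs(n,im,(105,120,40),(125,255,255),.013,500)
    print("dark");segs(n,im,(0,0,0),(180,255,45),.020,300)
im=cv2.imread("pics/top0.png")
cv2.imwrite("pics/c1.png",cv2.resize(im[170:285,60:235],None,fx=4.5,fy=4.5,interpolation=cv2.INTER_CUBIC))
cv2.imwrite("pics/c2.png",cv2.resize(im[200:285,200:385],None,fx=4.3,fy=4.3,interpolation=cv2.INTER_CUBIC))
E
```

```text
yellow
top px [379 187] [395 204] rect mm/deg [ 523.6 -362.9] [38.2 41.4] 88.2
top px [302 142] [330 168] rect mm/deg [ 619.8 -194. ] [64.8 68.2] 1.1
top px [222 138] [245 168] rect mm/deg [621.5   5.3] [44.4 69.4] 76.8
blue
top px [ 70 171] [156 235] rect mm/deg [494.5 291.7] [187.3 136.2] 83.9
top px [403  70] [444 108] rect mm/deg [ 796.6 -467.1] [ 70.6 119.4] 45.4
dark
top px [363 172] [411 219] rect mm/deg [ 524.1 -362.4] [113.6 111.2] 89.1
top px [292 132] [340 178] rect mm/deg [ 620.3 -194.7] [111.  110.7] 85.9
top px [207 127] [260 179] rect mm/deg [622.1   5.6] [110.  110.7] 77.3
top px [462 124] [511 151] rect mm/deg [ 672.4 -611.4] [121.   66.7] 89.4
yellow
scene px [203 267] [248 283] rect mm/deg [ 690.5 -202.3] [109.3   6.3] 86.1
scene px [121 263] [168 281] rect mm/deg [ 595.3 -364.8] [110.4   7.4] 89.7
scene px [128 245] [149 260] rect mm/deg [ 528.3 -362.8] [47.7 50.1] 33.6
scene px [202 243] [234 266] rect mm/deg [ 624.4 -194.5] [77.5 71.9] 62.2
scene px [275 241] [319 251] rect mm/deg [691. -13.] [112.5   7.9] 76.1
scene px [278 216] [304 239] rect mm/deg [626.9   5.3] [51.5 75.6] 77.3
blue
scene px [100 324] [146 376] rect mm/deg [ 757.7 -450.4] [123.9  74.8] 12.7
scene px [314 151] [390 192] rect mm/deg [499.1 291.7] [194.3 146.2] 83.9
dark
scene px [  0 323] [ 61 368] rect mm/deg [ 671.  -614.9] [108.7  90.5] 89.4
scene px [190 232] [248 280] rect mm/deg [ 625.2 -194.4] [114.5 118.4] 86.1
scene px [111 230] [167 278] rect mm/deg [ 529.3 -362.9] [113.1 118.1] 89.0
scene px [264 208] [319 248] rect mm/deg [626.7   5.4] [114.6 118.4] 77.3
scene px [180  49] [210  78] rect mm/deg [-486.   150.8] [136.6 335.1] 71.6
scene px [345   0] [465  84] rect mm/deg [-297.2 1247.9] [ 504.  1191.3] 65.4
```

View pics/c2.png

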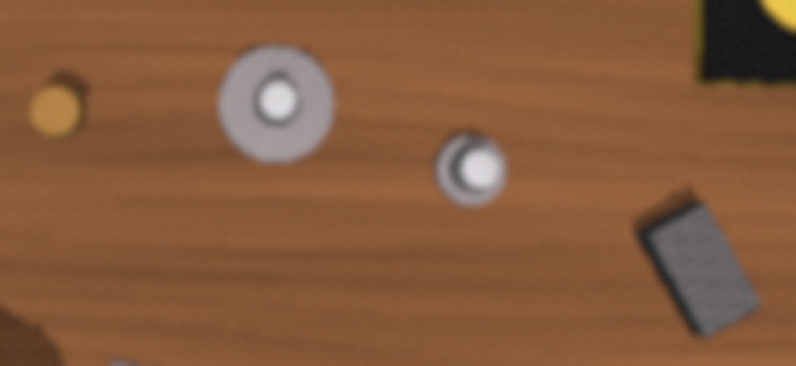

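View pics/c1.png

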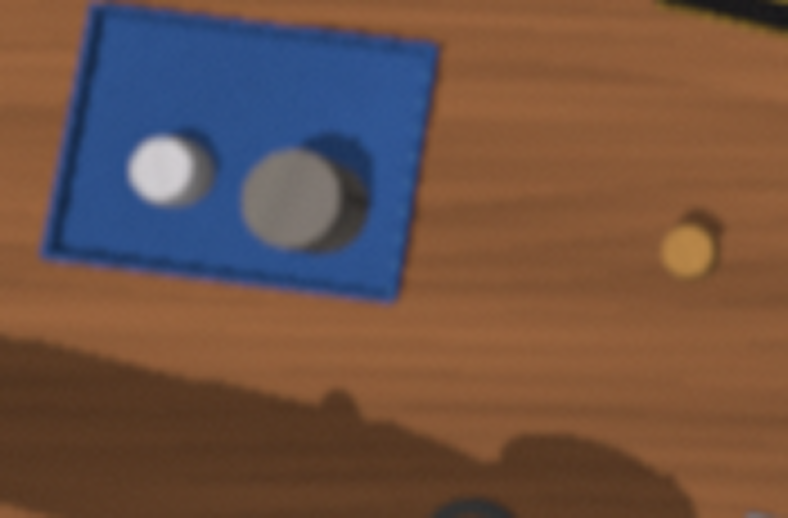

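```bash
python3 - <<'E'
from h import *
A=lambda p,s,o:(np.array(p)+.5)/s-.5+np.array(o)
c2=lambda p:A(p,4.3,(200,200)); c1=lambda p:A(p,4.5,(60,170))
def s(n,p,z): print(n,np.round(ray("top",p,z)*1000,1).tolist())
s("spec",c2((56,110)),.042);s("spec",c1((687,250)),.042)
s("large disc",c2((276,104)),.014);s("large sp",c2((278,101)),.044)
s("small disc",c2((472,170)),.014);s("small sp",c2((481,168)),.044)
s("jaw",c2([(646,235),(701,203),(760,302),(705,335)]),.031)
s("jawc",c2((703,269)),.031)
s("slug",c1((161,171)),.032);s("core",c1((291,199)),.055)
s("tray",c1([(95,5),(438,42),(398,300),(44,257)]),.013)
o=env.get_obs();print(o["time_s"])
from scipy.spatial.transform import Rotation as R
print(R.from_euler("xyz",o["tool_rot"],degrees=True).as_matrix().round(3))
c=env.get_calibration("wrist")["pose"]
print("cam in tool", (R.from_euler("xyz",o["tool_rot"],degrees=True).inv().apply(c[:3,3]-o["tool_pos"])).round(4))
E
```

```text
spec [[443.6, 48.7]]
spec [[443.7, 49.5]]
large disc [[450.9, -69.9]]
large sp [[450.5, -70.1]]
small disc [[416.7, -178.1]]
small sp [[416.9, -178.5]]
jaw [[383.3, -268.8], [400.9, -298.7], [349.2, -328.8], [331.5, -299.1]]
jawc [[366.0, -298.9]]
slug [[480.2, 326.1]]
core [[464.9, 249.6]]
tray [[571.5, 376.7], [554.7, 190.4], [416.4, 203.7], [435.4, 391.9]]
0.15
[[-0.949  0.315 -0.   ]
 [ 0.315  0.949 -0.001]
 [-0.    -0.002 -1.   ]]
cam in tool [ 0.0798 -0.0019 -0.1635]
```

```bash
cat > plan.py <<'E'
# python3 plan.py x y z yaw : constant tool-frame rows from the present pose
import sys, numpy as np
from cell import env
from scipy.spatial.transform import Rotation as R
o=env.get_obs(); t=np.array([float(a) for a in sys.argv[1:4]]); yaw=float(sys.argv[4])
r0=R.from_euler("xyz",o["tool_rot"],degrees=True); r1=R.from_euler("xyz",[180,0,yaw],degrees=True)
w=(r0.inv()*r1).as_rotvec(); D=r0.inv().apply(t-o["tool_pos"])
n0=max(np.linalg.norm(D)/.035,np.linalg.norm(w)/.105)
for n in sorted({int(np.ceil(n0)),int(np.ceil(n0*1.4)),12}):
    if n<n0*.9 or n<1: continue
    A=sum(R.from_rotvec(w*k/n).as_matrix() for k in range(n))
    print(n,"rows: shift",np.linalg.solve(A,D).round(4).tolist(),"turn",(w/n).round(4).tolist())
print("t",round(o["time_s"],2),o["tool_pos"].round(4),o["tool_rot"].round(2),"F",o["force"].round(1),"w",round(o["grip_width"],4),round(o["grasp_force"],1))
E
python3 plan.py .4436 .0490 .16 174.5; python3 -m jog --help 2>&1 | head -5
```

```text
18 rows: shift [-0.0197, -0.028, 0.0035] turn [-0.0001, -0.0, -0.0125]
25 rows: shift [-0.0142, -0.0202, 0.0025] turn [-0.0001, -0.0, -0.009]
t 0.15 [0.2048 0.6164 0.2217] [-179.91    0.    161.62] F [ 0.9 -0.2 -0.4] w 0.087 0.0
invalid input: not JSON, or not a number
```

```bash
python3 -m jog '[[-0.0197,-0.028,0,0,0,-0.0125,0.087],[-0.0197,-0.028,0,0,0,-0.0125,0.087],[-0.0197,-0.028,0,0,0,-0.0125,0.087],[-0.0197,-0.028,0,0,0,-0.0125,0.087],[-0.0197,-0.028,0,0,0,-0.0125,0.087],[-0.0197,-0.028,0,0,0,-0.0125,0.087],[-0.0197,-0.028,0,0,0,-0.0125,0.087],[-0.0197,-0.028,0,0,0,-0.0125,0.087],[-0.0197,-0.028,0,0,0,-0.0125,0.087],[-0.0197,-0.028,0,0,0,-0.0125,0.087],[-0.0197,-0.028,0,0,0,-0.0125,0.087],[-0.0197,-0.028,0,0,0,-0.0125,0.087]]' 30; python3 plan.py .4436 .0490 .16 174.5
```

```text
time_s: 1.15
tool_pos: [0.3502, 0.2311, 0.2224]
tool_rot: [180.0, -0.0, 170.3]
force: [0.7, 0.8, 0.2]
grip_width: 0.0868
grasp_force: 0.0
7 rows: shift [-0.0168, -0.0239, 0.0089] turn [0.0, -0.0, -0.0106]
9 rows: shift [-0.0131, -0.0186, 0.0069] turn [0.0, -0.0, -0.0082]
12 rows: shift [-0.0098, -0.014, 0.0052] turn [0.0, -0.0, -0.0062]
t 1.15 [0.3502 0.2311 0.2224] [ 1.7998e+02 -1.0000e-02  1.7026e+02] F [0.7 0.8 0.2] w 0.0868 0.0
```

```bash
python3 -m jog '[[-0.0168,-0.0239,0.009,0,0,-0.0106,0.087],[-0.0168,-0.0239,0.009,0,0,-0.0106,0.087],[-0.0168,-0.0239,0.009,0,0,-0.0106,0.087],[-0.0168,-0.0239,0.009,0,0,-0.0106,0.087],[-0.0168,-0.0239,0.009,0,0,-0.0106,0.087],[-0.0168,-0.0239,0.009,0,0,-0.0106,0.087],[-0.0168,-0.0239,0.009,0,0,-0.0106,0.087],[0,0,0,0,0,0,0.087],[0,0,0,0,0,0,0.087]]' ; python3 plan.py .4436 .0490 .08 174.5
python3 - <<'E'
from h import *
im=env.read_camera("wrist");cv2.imwrite("pics/w1.png",im);np.save("w1.npy",env.get_calibration("wrist"))
E
```

```text
time_s: 1.9
tool_pos: [0.4431, 0.0494, 0.159]
tool_rot: [-180.0, -0.1, 174.2]
force: [-0.6, 0.8, -0.4]
grip_width: 0.0866
grasp_force: 0.0
3 rows: shift [-0.0002, -0.0001, 0.0263] turn [-0.0002, -0.0004, -0.0015]
4 rows: shift [-0.0002, -0.0001, 0.0197] turn [-0.0001, -0.0003, -0.0011]
12 rows: shift [-0.0001, -0.0, 0.0066] turn [-0.0, -0.0001, -0.0004]
t 1.9 [0.4431 0.0494 0.159 ] [-1.7997e+02 -7.0000e-02  1.7424e+02] F [-0.6  0.8 -0.4] w 0.0866 0.0
```

View pics/w1.png

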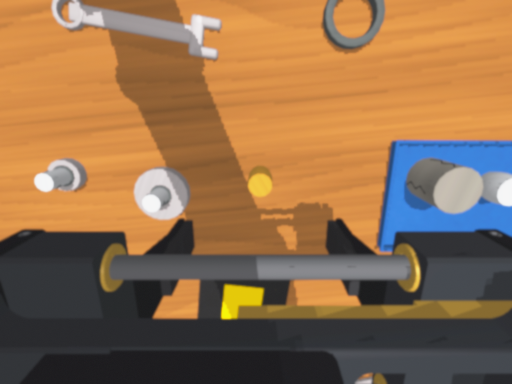

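```bash
python3 - <<'E'
from h import *
c=np.load("w1.npy",allow_pickle=True).item()
for n,p,z in(("spec",(260,186),.042),("Lsp",(153,203),.044),("Ssp",(44,181),.044),("core",(456,190),.055)):
    print(n,(ray("wrist",p,z,c)*1000).round(1))
E
python3 -m jog '[[0,0,0.020,0,0,0,0.087],[0,0,0.025,0,0,0,0.087],[0,0,0.030,0,0,0,0.087],[0,0,0.027,0,0,0,0.087],[0,0,0.020,0,0,0,0.087],[0,0,0.014,0,0,0,0.087],[0,0,0,0,0,0,0.087]]'
```

```text
spec [[444.3  49.3]]
Lsp [[451.6 -68.5]]
Ssp [[ 415.8 -178.6]]
core [[464.6 250.5]]
time_s: 2.53
tool_pos: [0.4404, 0.052, 0.0211]
tool_rot: [-179.9, -0.3, 174.6]
force: [-0.7, 0.3, -0.2]
grip_width: 0.0872
grasp_force: 0.0
```

```bash
python3 -m jog '[[-0.002,-0.001,0.007,0,0,0,0.087],[-0.001,-0.001,0.007,0,0,0,0.087],[0,0,0,0,0,0,0.087],[0,0,0,0,0,0,0.045],[0,0,0,0,0,0,0.03],[0,0,0,0,0,0,0.01],[0,0,0,0,0,0,0.01],[0,0,0,0,0,0,0.01],[0,0,0,0,0,0,0.01],[0,0,0,0,0,0,0.01]]' 30
```

```text
time_s: 3.37
tool_pos: [0.4461, 0.0487, 0.0097]
tool_rot: [180.0, 0.0, 174.5]
force: [-0.5, 0.9, 0.7]
grip_width: 0.0484
grasp_force: 0.0
```

```bash
python3 -m jog '[[0.002,0,0,0,0,0,0.01],[0,0,0,0,0,0,0.01],[0,0,0,0,0,0,0.01],[0,0,0,0,0,0,0.01],[0,0,0,0,0,0,0.01],[0,0,0,0,0,0,0.01]]' 30; python3 plan.py .532 .284 .13 174.5
```

```text
time_s: 3.87
tool_pos: [0.4439, 0.049, 0.0096]
tool_rot: [180.0, -0.0, 174.5]
force: [-0.6, 0.9, -0.2]
grip_width: 0.0273
grasp_force: 30.0
8 rows: shift [-0.0081, 0.0303, -0.0151] turn [0.0, -0.0, -0.0001]
12 rows: shift [-0.0054, 0.0202, -0.01] turn [0.0, -0.0, -0.0]
t 3.87 [0.4439 0.049  0.0096] [ 1.7999e+02 -1.0000e-02  1.7447e+02] F [-0.6  0.9 -0.2] w 0.0273 30.0
```

```bash
python3 -m jog '[[0,0,-0.012,0,0,0,0.01],[0,0,-0.025,0,0,0,0.01],[-0.004,0.015,-0.035,0,0,0,0.01],[-0.008,0.03,-0.03,0,0,0,0.01],[-0.012,0.035,-0.015,0,0,0,0.01],[-0.012,0.035,0,0,0,0,0.01],[-0.012,0.035,0,0,0,0,0.01],[-0.010,0.035,0,0,0,0,0.01],[-0.007,0.030,0,0,0,0,0.01],[0,0.020,0,0,0,0,0.01],[0,0.007,0,0,0,0,0.01],[0,0,0,0,0,0,0.01]]' 30; python3 plan.py .532 .284 .05 174.5; python3 - <<'E'
from h import *
im=env.read_camera("wrist");cv2.imwrite("pics/w2.png",im);np.save("w2.npy",env.get_calibration("wrist"))
E
```

```text
time_s: 4.87
tool_pos: [0.5308, 0.2842, 0.1245]
tool_rot: [-179.9, -0.1, 174.7]
force: [-0.3, 0.0, -2.7]
grip_width: 0.0273
grasp_force: 30.0
3 rows: shift [-0.0004, -0.0, 0.0248] turn [-0.0003, -0.0004, 0.0009]
12 rows: shift [-0.0001, -0.0, 0.0062] turn [-0.0001, -0.0001, 0.0002]
t 4.87 [0.5308 0.2842 0.1245] [-1.7995e+02 -7.0000e-02  1.7466e+02] F [-0.3  0.  -2.7] w 0.0273 30.0
```

View pics/w2.png

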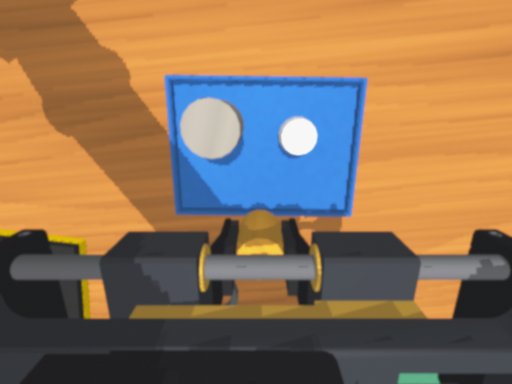

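```bash
python3 - <<'E'
from h import *
c=np.load("w2.npy",allow_pickle=True).item()
print((ray("wrist",[(166,76),(366,79),(351,214),(176,213)],.013,c)*1000).round(1).tolist())
for n,p,z in(("slug",(298,136),.032),("core",(211,128),.055)): print(n,(ray("wrist",p,z,c)*1000).round(1))
E
```

```text
[[415.2, 202.4], [435.9, 389.7], [571.9, 375.8], [552.7, 186.3]]
slug [[480.6 320.6]]
core [[464.4 245.2]]
```

```bash
python3 -m jog '[[0,0,0.020,0,0,0,0.01],[0,0,0.025,0,0,0,0.01],[0,0,0.020,0,0,0,0.01],[0,0,0.015,0,0,0,0.01],[0,0,0.010,0,0,0,0.01],[0,0,0.006,0,0,0,0.01],[0,0,0.004,0,0,0,0.01],[0,0,0.003,0,0,0,0.01],[0,0,0.002,0,0,0,0.01],[0,0,0,0,0,0,0.01],[0,0,0,0,0,0,0.01]]' 30; python3 plan.py .532 .284 .0135 174.5
```

```text
time_s: 5.83
tool_pos: [0.5321, 0.2827, 0.0211]
tool_rot: [180.0, 0.0, 174.5]
force: [-0.7, -0.1, -1.6]
grip_width: 0.0275
grasp_force: 30.0
1 rows: shift [0.0002, 0.0013, 0.0076] turn [0.0007, 0.0008, -0.0005]
12 rows: shift [0.0, 0.0001, 0.0006] turn [0.0001, 0.0001, -0.0]
t 5.83 [0.5321 0.2827 0.0211] [1.7996e+02 4.0000e-02 1.7447e+02] F [-0.7 -0.1 -1.6] w 0.0275 30.0
```

```bash
python3 -m jog '[[0,0,0.003,0,0,0,0.01],[0,0,0.002,0,0,0,0.01],[0,0,0.001,0,0,0,0.01],[0,0,0.001,0,0,0,0.01],[0,0,0.0005,0,0,0,0.01],[0,0,0,0,0,0,0.01],[0,0,0,0,0,0,0.01]]' 30
```

```text
time_s: 6.42
tool_pos: [0.5318, 0.2824, 0.013]
tool_rot: [180.0, 0.0, 174.5]
force: [-0.9, 0.4, -2.8]
grip_width: 0.0268
grasp_force: 30.0
```

```bash
python3 -m jog '[[0,0,0.0007,0,0,0,0.01],[0,0,0.0005,0,0,0,0.01],[0,0,0,0,0,0,0.01],[0,0,0,0,0,0,0.01]]' 30
```

```text
time_s: 6.75
tool_pos: [0.5319, 0.2826, 0.0126]
tool_rot: [180.0, 0.0, 174.5]
force: [-1.1, -1.2, 4.7]
grip_width: 0.0274
grasp_force: 30.0
```

```bash
python3 -m jog '[[0,0,0,0,0,0,0.045],[0,0,0,0,0,0,0.045],[0,0,0,0,0,0,0.045],[0,0,0,0,0,0,0.045],[0,0,-0.008,0,0,0,0.045],[0,0,-0.02,0,0,0,0.045],[0,0,-0.03,0,0,0,0.045],[0,0,-0.035,0,0,0,0.06],[0,0,-0.02,0,0,0,0.06],[0,0,0,0,0,0,0.06]]'; python3 plan.py .4507 -.0698 .10 110
```

```text
time_s: 7.58
tool_pos: [0.5351, 0.284, 0.1311]
tool_rot: [179.6, 0.4, 174.4]
force: [1.1, 0.9, 0.5]
grip_width: 0.0562
grasp_force: 0.0
11 rows: shift [-0.0127, -0.0325, 0.0027] turn [0.0009, 0.0003, 0.1023]
12 rows: shift [-0.0118, -0.0297, 0.0025] turn [0.0009, 0.0003, 0.0937]
15 rows: shift [-0.0097, -0.0237, 0.002] turn [0.0007, 0.0002, 0.075]
t 7.58 [0.5351 0.284  0.1311] [179.62   0.44 174.45] F [1.1 0.9 0.5] w 0.0562 0.0
```

```bash
python3 -m jog '[[-0.0118,-0.0297,0.0025,0,0,0.0937,0.06],[-0.0118,-0.0297,0.0025,0,0,0.0937,0.06],[-0.0118,-0.0297,0.0025,0,0,0.0937,0.06],[-0.0118,-0.0297,0.0025,0,0,0.0937,0.06],[-0.0118,-0.0297,0.0025,0,0,0.0937,0.06],[-0.0118,-0.0297,0.0025,0,0,0.0937,0.06],[-0.0118,-0.0297,0.0025,0,0,0.0937,0.06],[-0.0118,-0.0297,0.0025,0,0,0.0937,0.06],[-0.0118,-0.0297,0.0025,0,0,0.0937,0.06],[-0.0118,-0.0297,0.0025,0,0,0.0937,0.06],[-0.0118,-0.0297,0.0025,0,0,0.0937,0.06],[-0.0118,-0.0297,0.0025,0,0,0.0937,0.06]]' >/dev/null;  python3 -m jog '[[0,0,0,0,0,0,0.06],[0,0,0,0,0,0,0.06],[0,0,0,0,0,0,0.06]]'; python3 plan.py .4507 -.0698 .06 110; python3 - <<'E'
from h import *
cv2.imwrite("pics/s1.png",cv2.resize(env.read_camera("top")[150:250,60:180],None,fx=4,fy=4))
E
```

```text
time_s: 8.83
tool_pos: [0.4478, -0.0709, 0.0949]
tool_rot: [179.9, -0.0, 110.1]
force: [0.1, -0.1, 0.1]
grip_width: 0.06
grasp_force: 0.0
2 rows: shift [0.0, 0.0015, 0.0175] turn [0.0005, -0.0002, 0.0008]
12 rows: shift [0.0, 0.0003, 0.0029] turn [0.0001, -0.0, 0.0001]
t 8.83 [ 0.4478 -0.0709  0.0949] [ 1.7994e+02 -3.0000e-02  1.1009e+02] F [ 0.1 -0.1  0.1] w 0.06 0.0
```

View pics/s1.png

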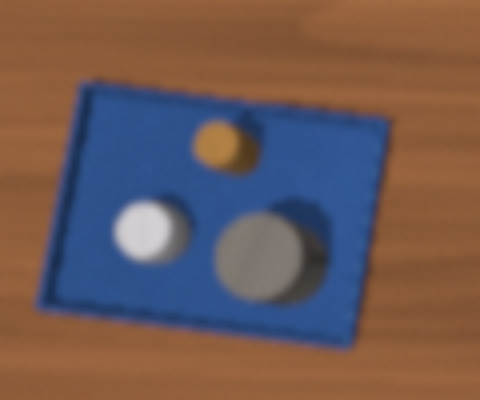

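The specimen (crop 218,145) stands upright in the tray with wide gaps to the core and the cylinder. Next is the large platen.

```bash
python3 -m jog '[[0,0.003,0.015,0,0,0,0.06],[0,0,0.022,0,0,0,0.06],[0,0,0.018,0,0,0,0.06],[0,0,0.012,0,0,0,0.06],[0,0,0.007,0,0,0,0.06],[0,0,0.002,0,0,0,0.05],[0,0,0,0,0,0,0.03],[0,0,0,0,0,0,0.005],[0,0,0,0,0,0,0.005],[0,0,0,0,0,0,0.005],[0,0,0,0,0,0,0.005],[0,0,0,0,0,0,0.005]]' 50;python3 -m jog '[[0,0,0,0,0,0,0.005],[0,0,0,0,0,0,0.005],[0,0,0,0,0,0,0.005],[0,0,0,0,0,0,0.005]]'; python3 plan.py .621 -.1945 .09 110
```

```text
time_s: 9.88
tool_pos: [0.4507, -0.0703, 0.0192]
tool_rot: [179.9, -0.0, 110.0]
force: [4.0, 1.8, 0.9]
grip_width: 0.0213
grasp_force: 3.0
time_s: 10.22
tool_pos: [0.4509, -0.0702, 0.0192]
tool_rot: [179.9, 0.0, 110.0]
force: [1.4, 0.9, 3.4]
grip_width: 0.019
grasp_force: 50.0
7 rows: shift [-0.025, 0.0168, -0.0101] turn [0.0002, 0.0, 0.0001]
9 rows: shift [-0.0194, 0.013, -0.0079] turn [0.0001, 0.0, 0.0001]
12 rows: shift [-0.0146, 0.0098, -0.0059] turn [0.0001, 0.0, 0.0001]
t 10.22 [ 0.4509 -0.0702  0.0192] [179.93   0.   110.05] F [1.4 0.9 3.4] w 0.019 50.0
```

```bash
python3 -m jog '[[0,0,-0.008,0,0,0,0.005],[0,0,-0.018,0,0,0,0.005],[-0.008,0.005,-0.025,0,0,0,0.005],[-0.015,0.010,-0.020,0,0,0,0.005],[-0.025,0.0166,0,0,0,0,0.005],[-0.028,0.019,0,0,0,0,0.005],[-0.028,0.019,0,0,0,0,0.005],[-0.028,0.019,0,0,0,0,0.005],[-0.023,0.016,0,0,0,0,0.005],[-0.014,0.009,0,0,0,0,0.005],[-0.006,0.004,0,0,0,0,0.005],[0,0,0,0,0,0,0.005]]'; python3 -m jog '[[0,0,0,0,0,0,0.005],[0,0,0,0,0,0,0.005],[0,0,0,0,0,0,0.005]]'; python3 plan.py .621 -.1945 .0312 110; python3 - <<'E'
from h import *
cv2.imwrite("pics/w3.png",env.read_camera("wrist"));np.save("w3.npy",env.get_calibration("wrist"))
E
```

```text
time_s: 11.22
tool_pos: [0.6201, -0.1958, 0.0887]
tool_rot: [-179.8, 0.0, 110.0]
force: [-0.4, -0.6, -3.3]
grip_width: 0.0184
grasp_force: 50.0
time_s: 11.47
tool_pos: [0.6198, -0.1931, 0.0897]
tool_rot: [-180.0, -0.1, 110.1]
force: [-0.1, 0.2, -4.3]
grip_width: 0.0187
grasp_force: 50.0
2 rows: shift [-0.0009, 0.0003, 0.0293] turn [-0.0001, -0.0009, 0.0008]
3 rows: shift [-0.0006, 0.0002, 0.0195] turn [-0.0001, -0.0006, 0.0005]
12 rows: shift [-0.0001, 0.0001, 0.0049] turn [-0.0, -0.0001, 0.0001]
t 11.47 [ 0.6198 -0.1931  0.0897] [-1.7998e+02 -1.0000e-01  1.1009e+02] F [-0.1  0.2 -4.3] w 0.0187 50.0
```

View pics/w3.png

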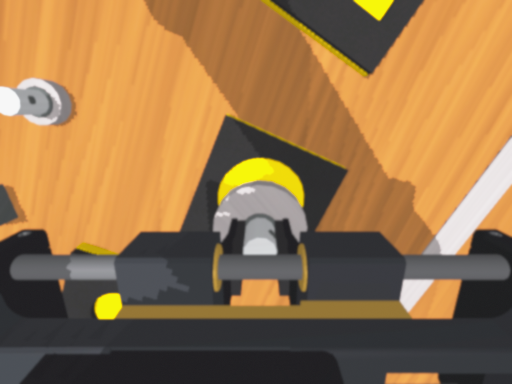

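```bash
python3 - <<'E'
from h import *
c=np.load("w3.npy",allow_pickle=True).item()
p=ray("wrist",[(226,117),(347,170)],.020,c)*1000; print(p.round(1))
d=p[1]-p[0]; L=np.linalg.norm(d); u=d/L; print(L, [((p.mean(0)+s*58*np.array([-u[1],u[0]]))).round(1) for s in(1,-1)])
e=cv2.fitEllipse(np.array([(218,195),(222,180),(232,168),(247,160),(262,158),(280,162),(293,170),(301,182),(304,196)],np.float32))
w=ray("wrist",np.array([(218,195),(222,180),(232,168),(247,160),(262,158),(280,162),(293,170),(301,182),(304,196)]),.02,c)*1000
from scipy.optimize import least_squares as ls
print(ls(lambda v:np.hypot(w[:,0]-v[0],w[:,1]-v[1])-40,[620,-194]).x.round(1))
E
```

```text
[[ 568.6 -137.4]
 [ 682.5 -143.8]]
114.11085869546848 [array([628.8, -82.7]), array([ 622.3, -198.5])]
[ 621.5 -197.1]
```

```bash
python3 -m jog '[[-0.003,0,0.012,0,0,0,0.005],[0,0,0.016,0,0,0,0.005],[0,0,0.012,0,0,0,0.005],[0,0,0.007,0,0,0,0.005],[0,0,0.004,0,0,0,0.005],[0,0,0.003,0,0,0,0.005],[0,0,0.002,0,0,0,0.005],[0,0,0.001,0,0,0,0.005],[0,0,0.0005,0,0,0,0.005],[0,0,0,0,0,0,0.005],[0,0,0,0,0,0,0.005]]'
```

```text
time_s: 12.43
tool_pos: [0.6221, -0.1974, 0.0328]
tool_rot: [180.0, 0.0, 110.0]
force: [0.6, -0.6, -3.7]
grip_width: 0.0191
grasp_force: 50.0
```

```bash
python3 -m jog '[[0,0,0.0007,0,0,0,0.005],[0,0,0.0005,0,0,0,0.005],[0,0,0.0003,0,0,0,0.005],[0,0,0,0,0,0,0.005],[0,0,0,0,0,0,0.005]]';python3 -m jog '[[0,0,0.0005,0,0,0,0.005],[0,0,0,0,0,0,0.005],[0,0,0,0,0,0,0.005]]'
```

```text
time_s: 12.85
tool_pos: [0.622, -0.1973, 0.0313]
tool_rot: [180.0, 0.0, 110.0]
force: [-1.3, 1.3, -0.2]
grip_width: 0.019
grasp_force: 50.0
time_s: 13.1
tool_pos: [0.622, -0.1973, 0.0313]
tool_rot: [180.0, -0.0, 110.0]
force: [-2.6, 2.9, 5.1]
grip_width: 0.0185
grasp_force: 50.0
```

```bash
python3 -m jog '[[0,0,0,0,0,0,0.05],[0,0,0,0,0,0,0.05],[0,0,0,0,0,0,0.05],[0,0,0,0,0,0,0.05],[0,0,-0.008,0,0,0,0.05],[0,0,-0.02,0,0,0,0.06],[0,0,-0.03,0,0,0,0.06],[0,0,-0.012,0,0,0,0.06],[0,0,0,0,0,0,0.06]]'; python3 plan.py .4163 -.1785 .09 85
```

```text
time_s: 13.85
tool_pos: [0.6243, -0.1986, 0.1045]
tool_rot: [179.7, 0.2, 110.0]
force: [0.1, 0.3, 0.1]
grip_width: 0.0588
grasp_force: 0.0
6 rows: shift [0.0092, -0.0339, 0.0023] turn [0.0011, 0.0004, 0.0728]
9 rows: shift [0.0058, -0.0227, 0.0015] turn [0.0008, 0.0003, 0.0485]
12 rows: shift [0.0043, -0.017, 0.0011] turn [0.0006, 0.0002, 0.0364]
t 13.85 [ 0.6243 -0.1986  0.1045] [179.65   0.22 110.03] F [0.1 0.3 0.1] w 0.0588 0.0
```

```bash
python3 -m jog '[[0.0058,-0.0227,0.0015,0,0,0.0485,0.06],[0.0058,-0.0227,0.0015,0,0,0.0485,0.06],[0.0058,-0.0227,0.0015,0,0,0.0485,0.06],[0.0058,-0.0227,0.0015,0,0,0.0485,0.06],[0.0058,-0.0227,0.0015,0,0,0.0485,0.06],[0.0058,-0.0227,0.0015,0,0,0.0485,0.06],[0.0058,-0.0227,0.0015,0,0,0.0485,0.06],[0.0058,-0.0227,0.0015,0,0,0.0485,0.06],[0.0058,-0.0227,0.0015,0,0,0.0485,0.06],[0,0,0,0,0,0,0.06],[0,0,0,0,0,0,0.06],[0,0,0,0,0,0,0.06]]'; python3 plan.py .4163 -.1785 .019 85;python3 - <<'E'
from h import *
cv2.imwrite("pics/w4.png",env.read_camera("top"))
E
```

```text
time_s: 14.85
tool_pos: [0.4144, -0.1774, 0.087]
tool_rot: [179.9, -0.0, 85.1]
force: [-0.5, 0.1, 0.1]
grip_width: 0.0599
grasp_force: 0.0
2 rows: shift [-0.0005, 0.001, 0.034] turn [0.0007, -0.0002, 0.0009]
3 rows: shift [-0.0003, 0.0007, 0.0227] turn [0.0005, -0.0001, 0.0006]
12 rows: shift [-0.0001, 0.0002, 0.0057] turn [0.0001, -0.0, 0.0001]
t 14.85 [ 0.4144 -0.1774  0.087 ] [ 1.7991e+02 -2.0000e-02  8.5100e+01] F [-0.5  0.1  0.1] w 0.0599 0.0
```

View pics/w4.png

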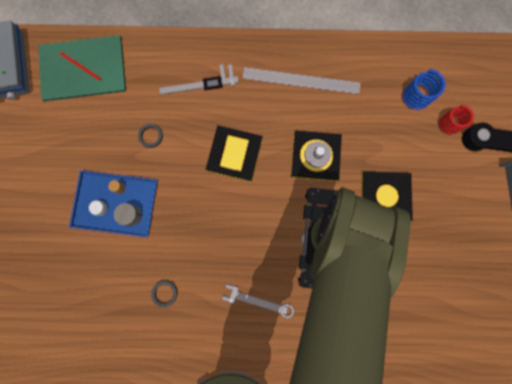

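The large platen lies flat and centred in its cut-out (317,153). Now the small platen.

```bash
python3 -m jog '[[-0.001,0.002,0.015,0,0,0,0.06],[0,0,0.020,0,0,0,0.06],[0,0,0.016,0,0,0,0.06],[0,0,0.010,0,0,0,0.06],[0,0,0.005,0,0,0,0.06],[0,0,0.002,0,0,0,0.05],[0,0,0,0,0,0,0.03],[0,0,0,0,0,0,0.005],[0,0,0,0,0,0,0.005],[0,0,0,0,0,0,0.005],[0,0,0,0,0,0,0.005],[0,0,0,0,0,0,0.005]]' 40;python3 -m jog '[[0,0,0,0,0,0,0.005],[0,0,0,0,0,0,0.005],[0,0,0,0,0,0,0.005],[0,0,0,0,0,0,0.005]]'; python3 plan.py .524 -.363 .09 60
```

```text
time_s: 15.9
tool_pos: [0.4159, -0.1787, 0.0192]
tool_rot: [179.9, -0.0, 85.0]
force: [2.4, -0.7, 0.8]
grip_width: 0.0214
grasp_force: 1.5
time_s: 16.23
tool_pos: [0.416, -0.1788, 0.0192]
tool_rot: [179.9, -0.0, 85.0]
force: [1.7, 0.3, 2.8]
grip_width: 0.0191
grasp_force: 40.0
7 rows: shift [-0.0213, 0.0221, -0.0101] turn [0.0002, -0.0001, 0.0624]
9 rows: shift [-0.0165, 0.0173, -0.0079] turn [0.0001, -0.0, 0.0486]
12 rows: shift [-0.0123, 0.0131, -0.0059] turn [0.0001, -0.0, 0.0364]
t 16.23 [ 0.416  -0.1788  0.0192] [ 1.7993e+02 -1.0000e-02  8.5040e+01] F [1.7 0.3 2.8] w 0.0191 40.0
```

```bash
python3 -m jog '[[0,0,-0.010,0,0,0,0.005],[0,0,-0.025,0,0,0,0.005],[0,0,-0.025,0,0,0,0.005],[-0.0165,0.0173,-0.011,0,0,0.0486,0.005],[-0.0165,0.0173,0,0,0,0.0486,0.005],[-0.0165,0.0173,0,0,0,0.0486,0.005],[-0.0165,0.0173,0,0,0,0.0486,0.005],[-0.0165,0.0173,0,0,0,0.0486,0.005],[-0.0165,0.0173,0,0,0,0.0486,0.005],[-0.0165,0.0173,0,0,0,0.0486,0.005],[-0.0165,0.0173,0,0,0,0.0486,0.005],[-0.0165,0.0173,0,0,0,0.0486,0.005]]' >/dev/null; python3 -m jog '[[0,0,0,0,0,0,0.005],[0,0,0,0,0,0,0.005],[0,0,0,0,0,0,0.005],[0,0,0,0,0,0,0.005]]'; python3 plan.py .524 -.363 .0312 60; python3 - <<'E'
from h import *
cv2.imwrite("pics/w5.png",env.read_camera("wrist"));np.save("w5.npy",env.get_calibration("wrist"))
E
```

```text
time_s: 17.57
tool_pos: [0.5227, -0.3616, 0.0892]
tool_rot: [-179.9, -0.1, 60.0]
force: [-0.2, -0.4, -2.5]
grip_width: 0.0186
grasp_force: 40.0
2 rows: shift [-0.0003, 0.001, 0.029] turn [-0.0008, -0.0006, 0.0004]
3 rows: shift [-0.0002, 0.0006, 0.0193] turn [-0.0005, -0.0004, 0.0003]
12 rows: shift [-0.0, 0.0002, 0.0048] turn [-0.0001, -0.0001, 0.0001]
t 17.57 [ 0.5227 -0.3616  0.0892] [-1.7991e+02 -7.0000e-02  6.0050e+01] F [-0.2 -0.4 -2.5] w 0.0186 40.0
```

View pics/w5.png

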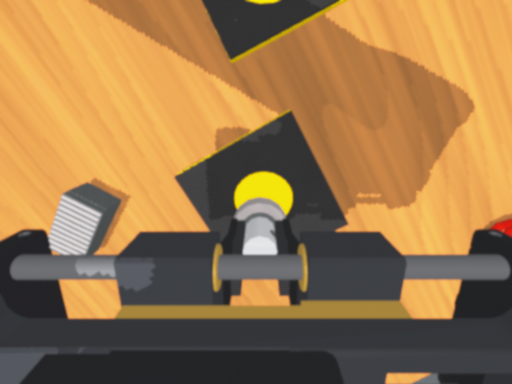

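```bash
python3 - <<'E'
from h import *
from scipy.optimize import least_squares as ls
c=np.load("w5.npy",allow_pickle=True).item()
p=ray("wrist",[(177,177),(291,111),(347,223)],.020,c)*1000; print(p.round(1).tolist(),(p[0]+p[2])/2)
w=ray("wrist",np.array([(234,196),(237,185),(247,175),(263,171),(280,175),(290,185),(293,196)]),.02,c)*1000
print(ls(lambda v:np.hypot(w[:,0]-v[0],w[:,1]-v[1])-27,[524,-363]).x.round(1))
E
```

```text
[[468.9, -309.3], [582.7, -310.1], [580.7, -424.6]] [ 524.80294497 -366.97495088]
[ 524.7 -365.8]
```

```bash
python3 -m jog '[[-0.002,0.003,0.012,0,0,0,0.005],[0,0,0.015,0,0,0,0.005],[0,0,0.012,0,0,0,0.005],[0,0,0.007,0,0,0,0.005],[0,0,0.004,0,0,0,0.005],[0,0,0.003,0,0,0,0.005],[0,0,0.002,0,0,0,0.005],[0,0,0.001,0,0,0,0.005],[0,0,0.0005,0,0,0,0.005],[0,0,0,0,0,0,0.005],[0,0,0,0,0,0,0.005]]';python3 -m jog '[[0,0,0.0003,0,0,0,0.005],[0,0,0,0,0,0,0.005],[0,0,0,0,0,0,0.005],[0,0,0,0,0,0,0.005]]'
```

```text
time_s: 18.53
tool_pos: [0.5248, -0.3666, 0.0337]
tool_rot: [180.0, -0.0, 60.0]
force: [0.5, -0.5, -0.8]
grip_width: 0.0188
grasp_force: 40.0
time_s: 18.87
tool_pos: [0.5246, -0.3664, 0.0331]
tool_rot: [180.0, -0.0, 60.0]
force: [0.2, 0.1, -0.5]
grip_width: 0.019
grasp_force: 40.0
```

```bash
python3 -m jog '[[0,0,0.001,0,0,0,0.005],[0,0,0.0007,0,0,0,0.005],[0,0,0.0004,0,0,0,0.005],[0,0,0,0,0,0,0.005],[0,0,0,0,0,0,0.005],[0,0,0,0,0,0,0.005]]'
```

```text
time_s: 19.37
tool_pos: [0.5246, -0.3664, 0.0312]
tool_rot: [180.0, -0.0, 60.0]
force: [-0.5, -0.1, 2.3]
grip_width: 0.0192
grasp_force: 40.0
```

```bash
python3 -m jog '[[0,0,0,0,0,0,0.05],[0,0,0,0,0,0,0.05],[0,0,0,0,0,0,0.05],[0,0,0,0,0,0,0.05],[0,0,-0.008,0,0,0,0.05],[0,0,-0.02,0,0,0,0.07],[0,0,-0.03,0,0,0,0.07],[0,0,-0.025,0,0,0,0.07],[0,0,0,0,0,0,0.07]]'; python3 plan.py .366 -.2989 .12 30
```

```text
time_s: 20.12
tool_pos: [0.5268, -0.3692, 0.1199]
tool_rot: [179.5, 0.0, 59.9]
force: [0.7, -0.9, -0.4]
grip_width: 0.0667
grasp_force: 0.0
6 rows: shift [-0.0096, -0.028, -0.0002] turn [0.0015, -0.0003, 0.0871]
8 rows: shift [-0.0074, -0.0209, -0.0001] turn [0.0011, -0.0002, 0.0653]
12 rows: shift [-0.0051, -0.0139, -0.0001] turn [0.0007, -0.0002, 0.0436]
t 20.12 [ 0.5268 -0.3692  0.1199] [1.7949e+02 2.0000e-02 5.9940e+01] F [ 0.7 -0.9 -0.4] w 0.0667 0.0
```

```bash
python3 -m jog '[[-0.0074,-0.0209,0,0,0,0.0655,0.07],[-0.0074,-0.0209,0,0,0,0.0655,0.07],[-0.0074,-0.0209,0,0,0,0.0655,0.07],[-0.0074,-0.0209,0,0,0,0.0655,0.07],[-0.0074,-0.0209,0,0,0,0.0655,0.07],[-0.0074,-0.0209,0,0,0,0.0655,0.07],[-0.0074,-0.0209,0,0,0,0.0655,0.07],[-0.0074,-0.0209,0,0,0,0.0655,0.07],[0,0,0,0,0,0,0.07],[0,0,0,0,0,0,0.07],[0,0,0,0,0,0,0.07]]'; python3 plan.py .366 -.2989 .0135 30; python3 - <<'E'
from h import *
cv2.imwrite("pics/w6.png",env.read_camera("wrist"));np.save("w6.npy",env.get_calibration("wrist"))
E
```

```text
time_s: 21.03
tool_pos: [0.3656, -0.2965, 0.1145]
tool_rot: [180.0, -0.1, 30.2]
force: [0.6, -0.1, 0.4]
grip_width: 0.07
grasp_force: 0.0
3 rows: shift [-0.0003, 0.0007, 0.0337] turn [0.0002, -0.0007, 0.0011]
5 rows: shift [-0.0002, 0.0004, 0.0202] turn [0.0001, -0.0004, 0.0006]
12 rows: shift [-0.0001, 0.0002, 0.0084] turn [0.0001, -0.0002, 0.0003]
t 21.03 [ 0.3656 -0.2965  0.1145] [ 1.7996e+02 -1.2000e-01  3.0180e+01] F [ 0.6 -0.1  0.4] w 0.07 0.0
```

View pics/w6.png

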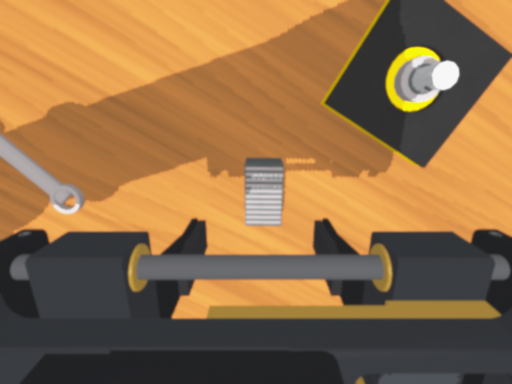

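```bash
python3 - <<'E'
from h import *
c=np.load("w6.npy",allow_pickle=True).item()
for zn,zf in((.028,.034),(.034,.028)):
    a=ray("wrist",[(245,170),(284,170)],zn,c)*1000; b=ray("wrist",[(246,225),(282,225)],zf,c)*1000
    L=a.mean(0)-b.mean(0); print(a.round(1).tolist(),b.round(1).tolist(),"c",((a+b).mean(0)/2).round(1),"L",np.hypot(*L).round(1),np.degrees(np.arctan2(L[1],L[0])).round(1))
E
```

```text
[[377.4, -275.6], [395.8, -307.3]] [[331.3, -302.9], [348.9, -333.3]] c [ 363.3 -304.8] L 53.6 29.8
[[378.7, -275.2], [396.7, -306.1]] [[328.8, -304.0], [346.8, -335.1]] c [ 362.8 -305.1] L 57.7 30.1
```

```bash
python3 - <<'E'
from h import *
c=np.load("w6.npy",allow_pickle=True).item()
im=cv2.imread("pics/w6.png"); print(im[150:232,255:275].mean((1,2)).round().astype(int).tolist())
u=np.array([.866,.5])
for r in(157,158,169,170): print(r,[(ray("wrist",(265,r),z,c)*1000@u-np.array([366,-298.9])@u).round(1).tolist() for z in(0,.028,.034)])
for r in (224,225,226): print(r,[(ray("wrist",(265,r),z,c)*1000@u-np.array([366,-298.9])@u).round(1).tolist() for z in(.028,.034)])
E
```

```text
[124, 124, 124, 123, 123, 122, 118, 108, 93, 83, 79, 80, 82, 85, 86, 92, 113, 143, 158, 152, 132, 114, 125, 157, 183, 191, 175, 155, 154, 162, 159, 141, 119, 120, 144, 162, 164, 158, 159, 178, 203, 210, 195, 172, 171, 197, 213, 206, 180, 168, 187, 208, 207, 184, 167, 181, 203, 208, 189, 170, 178, 201, 209, 192, 172, 177, 200, 208, 193, 172, 177, 200, 207, 190, 165, 155, 158, 160, 161, 161, 161, 162]
157 [[28.9], [33.9], [35.0]]
158 [[27.9], [33.0], [34.1]]
169 [[16.3], [22.5], [23.9]]
170 [[15.2], [21.6], [22.9]]
224 [[-33.7], [-31.0]]
225 [[-34.8], [-32.0]]
226 [[-35.8], [-33.1]]
```

```bash
python3 -m jog '[[-0.002,0.0027,0.015,0,0,0,0.07],[0,0,0.025,0,0,0,0.07],[0,0,0.025,0,0,0,0.07],[0,0,0.018,0,0,0,0.07],[0,0,0.010,0,0,0,0.07],[0,0,0.004,0,0,0,0.07],[0,0,0,0,0,0,0.07],[0,0,0,0,0,0,0.07]]'; python3 plan.py .365 -.300 .0135 30
```

```text
time_s: 21.75
tool_pos: [0.3641, -0.301, 0.0169]
tool_rot: [180.0, 0.2, 30.1]
force: [0.4, -0.7, 0.8]
grip_width: 0.07
grasp_force: 0.0
1 rows: shift [0.0013, -0.0004, 0.0034] turn [0.0006, 0.0028, 0.0013]
12 rows: shift [0.0001, -0.0, 0.0003] turn [0.0001, 0.0002, 0.0001]
t 21.75 [ 0.3641 -0.301   0.0169] [1.7996e+02 1.6000e-01 3.0080e+01] F [ 0.4 -0.7  0.8] w 0.07 0.0
```

```bash
python3 -m jog '[[0,0,0.003,0,0,0,0.06],[0,0,0,0,0,0,0.05],[0,0,0,0,0,0,0.04],[0,0,0,0,0,0,0.02],[0,0,0,0,0,0,0.02],[0,0,0,0,0,0,0.02],[0,0,0,0,0,0,0.02],[0,0,0,0,0,0,0.02],[0,0,0,0,0,0,0.02],[0,0,0,0,0,0,0.02],[0,0,0,0,0,0,0.02],[0,0,0,0,0,0,0.02]]' 60; python3 plan.py .622 .0045 .12 -13.2
```

```text
time_s: 22.75
tool_pos: [0.3647, -0.3001, 0.0143]
tool_rot: [180.0, -0.0, 30.1]
force: [2.2, -2.0, 3.0]
grip_width: 0.0357
grasp_force: 60.0
12 rows: shift [0.0262, -0.0217, -0.0088] turn [0.0, -0.0001, 0.063]
17 rows: shift [0.0184, -0.0155, -0.0062] turn [0.0, -0.0001, 0.0444]
t 22.75 [ 0.3647 -0.3001  0.0143] [ 1.7995e+02 -4.0000e-02  3.0090e+01] F [ 2.2 -2.   3. ] w 0.0357 60.0
```

```bash
python3 -m jog '[[0,0,-0.006,0,0,0,0.02],[0,0,-0.014,0,0,0,0.02],[0,0,-0.025,0,0,0,0.02],[0,0,-0.030,0,0,0,0.02],[0,0,-0.020,0,0,0,0.02],[0.008,-0.007,-0.010,0,0,0.02,0.02],[0.0184,-0.0155,0,0,0,0.0444,0.02],[0.0184,-0.0155,0,0,0,0.0444,0.02],[0.0184,-0.0155,0,0,0,0.0444,0.02],[0.0184,-0.0155,0,0,0,0.0444,0.02],[0.0184,-0.0155,0,0,0,0.0444,0.02],[0.0184,-0.0155,0,0,0,0.0444,0.02]]'; python3 plan.py .622 .0045 .12 -13.2
```

```text
time_s: 23.75
tool_pos: [0.4318, -0.1603, 0.118]
tool_rot: [-179.9, 0.2, 13.5]
force: [-0.3, -0.3, -4.2]
grip_width: 0.0353
grasp_force: 60.0
8 rows: shift [0.0246, -0.02, -0.0003] turn [-0.0002, 0.0005, 0.0583]
11 rows: shift [0.0178, -0.0147, -0.0002] turn [-0.0002, 0.0003, 0.0424]
12 rows: shift [0.0163, -0.0135, -0.0002] turn [-0.0001, 0.0003, 0.0389]
t 23.75 [ 0.4318 -0.1603  0.118 ] [-179.86    0.18   13.54] F [-0.3 -0.3 -4.2] w 0.0353 60.0
```

```bash
python3 -m jog '[[0.0178,-0.0147,0,0,0,0.0424,0.02],[0.0178,-0.0147,0,0,0,0.0424,0.02],[0.0178,-0.0147,0,0,0,0.0424,0.02],[0.0178,-0.0147,0,0,0,0.0424,0.02],[0.0178,-0.0147,0,0,0,0.0424,0.02],[0.0178,-0.0147,0,0,0,0.0424,0.02],[0.0178,-0.0147,0,0,0,0.0424,0.02],[0.0178,-0.0147,0,0,0,0.0424,0.02],[0.0178,-0.0147,0,0,0,0.0424,0.02],[0.009,-0.0074,0,0,0,0.0424,0.02],[0,0,0,0,0,0,0.02],[0,0,0,0,0,0,0.02]]'; python3 -m jog '[[0,0,0,0,0,0,0.02],[0,0,0,0,0,0,0.02]]' ; python3 plan.py .622 .0045 .10 -13.2; python3 - <<'E'
from h import *
cv2.imwrite("pics/w7.png",env.read_camera("wrist"));np.save("w7.npy",env.get_calibration("wrist"))
E
```

```text
time_s: 24.75
tool_pos: [0.5917, -0.0137, 0.1177]
tool_rot: [179.9, 0.2, -10.5]
force: [-0.7, -0.2, -4.7]
grip_width: 0.0357
grasp_force: 60.0
time_s: 24.92
tool_pos: [0.5918, -0.0148, 0.1187]
tool_rot: [180.0, 0.1, -10.7]
force: [0.2, -1.1, -4.7]
grip_width: 0.0353
grasp_force: 60.0
2 rows: shift [0.0129, -0.0124, 0.0093] turn [0.0001, 0.0009, 0.022]
12 rows: shift [0.0021, -0.0021, 0.0016] turn [0.0, 0.0002, 0.0037]
t 24.92 [ 0.5918 -0.0148  0.1187] [ 1.7999e+02  1.1000e-01 -1.0680e+01] F [ 0.2 -1.1 -4.7] w 0.0353 60.0
```

View pics/w7.png

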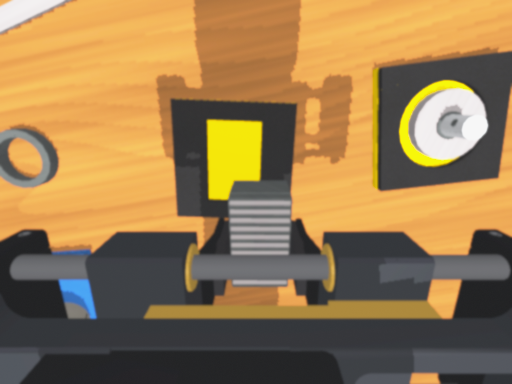

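```bash
python3 - <<'E'
from h import *
c=np.load("w7.npy",allow_pickle=True).item()
p=ray("wrist",[(172,100),(297,104),(178,215)],.020,c)*1000; print(p.round(1).tolist(),"centre",(p[1]+p[2])/2)
q=ray("wrist",[(207,120),(262,121),(208,199)],.020,c)*1000; print(q.round(1).tolist()); d=q[0]-q[2]; e=q[1]-q[0]
u=-np.array([np.cos(np.radians(166.8)),np.sin(np.radians(166.8))]); v=np.array([u[1],-u[0]])
print("ang",np.degrees(np.arctan2(d[1],d[0])),"w",np.hypot(*e),"c from top edge", q[:2].mean(0)-40*u)
E
```

```text
[[690.3, 46.9], [665.6, -65.4], [579.5, 72.2]] centre [622.51768363   3.4317119 ]
[[667.0, 19.6], [656.6, -30.9], [590.8, 37.4]]
ang -13.148461624224511 w 51.54470216555523 c from top edge [622.85773466   3.48205622]
```

```bash
python3 -m jog '[[0.009,-0.0082,0,0,0,0.015,0.02],[0.009,-0.0082,0.010,0,0,0.015,0.02],[0.009,-0.0082,0.018,0,0,0.014,0.02],[0,0,0.018,0,0,0,0.02],[0,0,0.012,0,0,0,0.02],[0,0,0.006,0,0,0,0.02],[0,0,0.002,0,0,0,0.02],[0,0,0,0,0,0,0.02],[0,0,0,0,0,0,0.02],[0,0,0,0,0,0,0.02]]'; python3 plan.py .6225 .004 .03 -13.2
```

```text
time_s: 25.8
tool_pos: [0.6254, 0.0049, 0.0542]
tool_rot: [-179.9, -0.1, -13.2]
force: [1.3, -0.2, -4.4]
grip_width: 0.0356
grasp_force: 60.0
1 rows: shift [-0.0026, 0.0016, 0.0242] turn [-0.001, -0.0017, 0.0008]
12 rows: shift [-0.0002, 0.0001, 0.002] turn [-0.0001, -0.0001, 0.0001]
t 25.8 [0.6254 0.0049 0.0542] [-1.7994e+02 -1.0000e-01 -1.3150e+01] F [ 1.3 -0.2 -4.4] w 0.0356 60.0
```

```bash
python3 -m jog '[[-0.002,0.001,0.006,0,0,0,0.02],[0,0,0.008,0,0,0,0.02],[0,0,0.005,0,0,0,0.02],[0,0,0.003,0,0,0,0.02],[0,0,0.002,0,0,0,0.02],[0,0,0.001,0,0,0,0.02],[0,0,0,0,0,0,0.02],[0,0,0,0,0,0,0.02]]'; python3 -m jog '[[0,0,0.0007,0,0,0,0.02],[0,0,0.0005,0,0,0,0.02],[0,0,0,0,0,0,0.02],[0,0,0,0,0,0,0.02]]'
```

```text
time_s: 26.47
tool_pos: [0.6227, 0.0045, 0.0281]
tool_rot: [-180.0, -0.0, -13.1]
force: [0.3, 0.3, -3.6]
grip_width: 0.0355
grasp_force: 60.0
time_s: 26.8
tool_pos: [0.6225, 0.0046, 0.0269]
tool_rot: [-180.0, 0.0, -13.1]
force: [0.5, -0.2, -4.3]
grip_width: 0.0355
grasp_force: 60.0
```

```bash
python3 -m jog '[[0,0,0.0004,0,0,0,0.02],[0,0,0.0003,0,0,0,0.02],[0,0,0.0003,0,0,0,0.02],[0,0,0,0,0,0,0.02],[0,0,0,0,0,0,0.02]]'
```

```text
time_s: 27.22
tool_pos: [0.6226, 0.0046, 0.0264]
tool_rot: [-180.0, 0.0, -13.1]
force: [-3.1, 0.7, 1.8]
grip_width: 0.0354
grasp_force: 60.0
```

```bash
python3 -m jog '[[0,0,0,0,0,0,0.06],[0,0,0,0,0,0,0.06],[0,0,0,0,0,0,0.06],[0,0,0,0,0,0,0.06],[0,0,0,0,0,0,0.06],[0,0,-0.008,0,0,0,0.06],[0,0,-0.02,0,0,0,0.06],[0,0,-0.03,0,0,0,0.06],[0,0,-0.035,0,0,0,0.06],[-0.03,0,-0.03,0,0,0,0.06],[-0.03,0,-0.01,0,0,0,0.06],[0,0,0,0,0,0,0.06]]'; python3 -m jog '[[-0.03,0,-0.02,0,0,0,0.06],[-0.03,0,-0.02,0,0,0,0.06],[-0.02,0,-0.01,0,0,0,0.06],[0,0,0,0,0,0,0.06],[0,0,0,0,0,0,0.06],[0,0,0,0,0,0,0.06]]'; python3 - <<'E'
from h import *
im=env.read_camera("top")
cv2.imwrite("pics/f1.png",cv2.resize(im[110:245,60:420],None,fx=2.2,fy=2.2,interpolation=cv2.INTER_CUBIC))
E
```

```text
time_s: 28.22
tool_pos: [0.5625, 0.0191, 0.1614]
tool_rot: [-179.7, -0.0, -13.1]
force: [0.3, -0.4, 0.3]
grip_width: 0.0598
grasp_force: 0.0
time_s: 28.72
tool_pos: [0.4872, 0.0362, 0.2083]
tool_rot: [-180.0, -0.0, -13.1]
force: [-0.1, -0.2, 0.5]
grip_width: 0.0598
grasp_force: 0.0
```

View pics/f1.png

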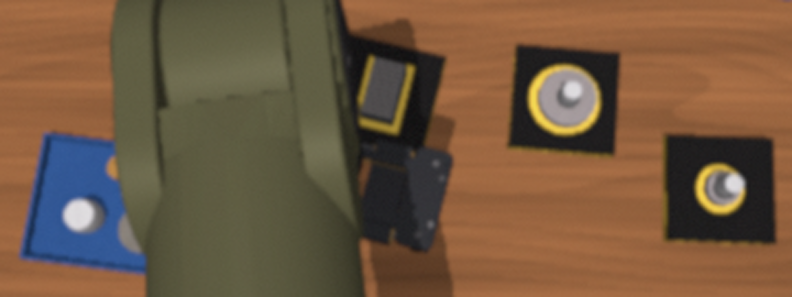

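The picture shows all three pieces flat inside their own cut-outs (jaw 383,90; large platen 565,98; small platen 722,187). The gripper is clear of everything.

```bash
python3 -c "
from cell import env
print(env.sign_off())"
```

```text
the job is handed in; nothing more can be done
None
```

I handed the job in at about 29 s: both platens and the jaw are flat in their own cut-outs and the brass specimen stands in the tray clear of the core and the cylinder, as far as the pictures show (the arm partly hid the tray in the last one), and no verdict came back.

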